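Shut and lock the fly box

TASK

Slide the cover of the wooden fly box fully shut, then leave it locked with the red push-push lock. The lock clicks in and out by turns: if it was left clicked in, the cover cannot close, so feel first how far the red cap stands out and click it out if need be. Leave the other things on the bench where they are.

Things in the scene. Friction and masses are not known exactly. Their poses are not given: they have to be found in the camera images.
- station: The fly box, fixed to the bench: wood, 200 mm (x) by 360 mm (y), 60 mm high; eight fly compartments in its +y half, a parking deck in its -y half. Origin at bench level; the box spans x -100..+100, y -150..+210 mm from it. -x is its front (robot side), z up.
- magnifier (a point): Centre of the underside of a magnifier fixed above and behind the lock: disc of 110 mm diameter, 8 mm thick, at x +140, y +5, z +225 mm in the box's frame. It leaves no room to press the lock with an upright tool. Its thin post (12 mm) stands at x +88, y -138 mm, 230 mm high.
- cover: The clear, brass-framed sliding cover (149 x 195 mm), loose in grooves along the box's y. Origin under its centre, axes as the box: fully shut, against its +y stop, it is at y +100 mm in the box's frame; open at lower y. Waxed grooves, about 1 N of friction. A clicked-in lock stops it closing at about y +75, and holds a shut one within 3 mm. If it is over 3 mm from shut, its steel lug stops the lock clicking in.
- cover_knob (a point): Centre of the top of the cover's dark wooden knob: a block 24 mm (box x) by 18 mm (box y). Its top is 90 mm above the bench, a flat brass plate (36 x 30 mm) under it 58 mm, the cover's top 54 mm, the grooves' lips 60 mm. Same axes as the box. With the cover shut it is at x -45, y +100 mm in the box's frame.
- lock_rim (a point): Centre of the brass-trimmed rim of the lock's black round housing (41 mm diameter), at x +70, y +5, z +103 mm in the box's frame. z points out along the cap's travel, leaning 25 degrees from vertical towards the box's front (-x); y is the box's y.
- lock_cap (a point): Centre of the red cap's outer face (28 mm wide), axes as lock_rim. It stands 13 mm beyond the rim when out (unlocked), 7.5 mm clicked in (locked), 2.5 mm at its bottom stop. Sight tells these poorly, a touch well: 2.5 N does not move it. A press to the stop (3 rising to 6 N) and release changes the state, turning over only in the last 0.5 mm; a shorter press changes nothing.
- spool_red: bystander: thread spool, red, 30 mm diameter, 36 mm high, origin under its centre
- spool_green: bystander: thread spool, green, same size
- cement_jar: bystander: small jar, 44 mm diameter, 55 mm high, origin under its centre
- hook_tin: bystander: flat round tin, 70 mm diameter, 22 mm high, origin under its centre
- rod_grip: bystander: cork rod handle lying on the bench, 270 mm long along its x, 25 mm thick, origin under its middle
- bodkin: bystander: bodkin with a wooden handle, 140 mm long, lying on the bench

How it is judged:
By the outcome, as a careful person would: the job done as asked, in the order asked, and still so for the second after the job is handed in, with the robot touching nothing.
It also fails if it takes over 58 s, if anything falls off the work surface, if the arm or the gripper's body presses on something with over 40 N, if the wrist force passes 120 N, or if a joint passes its speed limit or range.

ROBOT

A 7-joint arm with a two-finger parallel gripper is mounted at the origin on the work surface. World frame = base frame: x ahead of the robot, y to its left, z up, the work surface at z = 0. Lengths are in m, angles in degrees, forces in N, time in s.
With the tool pointing down it reaches from about 0.425 to 0.875 m from the base axis. Payload 4.7 kg.
Tool frame: the origin (TCP) lies at the very end of the fingers, on their centre line; the grasp point (between the pads) lies 19 mm behind it; z points along the fingers, y is the line along which they close (so a half turn about z gives the same grasp; the last joint's range is limited). The gripper opens to 87 mm and grips with 3 to 60 N. Pads are 19 mm wide; open, the fingers measure 117 mm over their backs; the gripper's body (75 mm by 190 mm) begins 51 mm behind the grasp point.
Start: joints at [73.287, 18.392, -4.016, 83.108, 1.295, 78.541, -3.26], TCP at [0.196, -0.62, 0.223] pointing down, gripper open.
Joint ranges: [-163.93, 163.93], [-17.29, 119.83], [-79.2, 71.16], [3.27, 140.29], [-89.18, 269.18], [5.43, 117.66], [-154.24, 154.24]. Speed limits (degrees/s): [147.25, 147.25, 180, 180, 180, 180, 180].

INTERFACE

Orientations are given as [roll, pitch, yaw] about the fixed x, y, z axes, in that order (R = Rz(yaw) Ry(pitch) Rx(roll)).
In Python, from cell import telemetry, cams, env gives the robot as it stands.
- The arm moves only by the tool arm_command, never from a script. Its argument "series" is text: rows parted by semicolons, each of 5 numbers parted by spaces: the shift along the tool's x, y, z in mm, then the turn about the tool's z in rad, then the closure in counts, from 0 (fully open) to 255 (shut). A call has 1 to 20 rows; each row shifts and turns the commanded pose from where the row before left it, along the tool's axes as they then stand; what a row does not reach is not made up. A row lasts 1/12 s, in which the tool goes at most 41.7 mm and 7.16 degrees, less where a joint would pass 70% of its speed; a pose out of reach is approached as far as the arm can. A call is refused whole if a number of a shift passes 41.7 or a number of a turn 0.125, either way. A call with a gripper value outside its range is refused whole. The fingers move at their own pace and stop on an object; "squeeze" is the grip in N (left out, the last holds). Time passes only in rows, so rows that do not move let the fingers close. It gives the time, the measured TCP pose, the force, the opening and the grip force at its end, in the units of the state.
- telemetry.get_obs(): the state, without advancing time (a new reading comes with each control period).
- cams.read_camera(name): name is "side" or "top" or "wrist"; returns the picture (420x560x3 uint8, blue, green, red); there is no depth.
- cams.calibration(name): a dict with "K" (3x3 intrinsics, pixels), "dist" ([k1, k2, p1, p2, k3] as OpenCV has them; the pictures are not rectified), "origin" and "rotation" of the camera in the world; the wrist camera has in their place "hand_eye" (4x4, takes a point from camera to tool coordinates, whose origin is the TCP and whose axes are the flange's). Camera axes: x right, y down, z forward; pixel columns grow to the right and rows downward; lengths in m; the calibration is good to about 2 mm. A picture is of the moment at which its call begins: read the wrist's pose just before it. calibration takes no time and is no camera call.
- env.sign_off(): hands the job in; it is judged then, once.
The state is a dict: "time_s": time; "qpos": joint angles; "joint_velocities": joint speeds; "effort": joint torques, N m; "tool_pos": TCP position; "tool_rot": TCP orientation; "force": force on the tool from outside, world axes, zero at the start; "wrist_torque": the same for the moment, N m; "grip_width": finger opening in m; "grasp_force": force on a finger pad.
Only numpy, scipy, OpenCV 4.12 (cv2) and the standard library are available. Lean on these libraries where they do the work, as an engineer would, in place of code of your own. Each camera call takes 0.05 s, during which the arm holds its last target. There are 200 camera calls.

## Working session

There is one attempt and no reset: what is moved stays moved. The work goes in short steps, Python scripts to look and compute and a tool call to move; the robot and the scene stay as the last step left them, time stands still between calls to the robot, and variables do not carry over. Pictures are saved under pics/ and viewed, at most 10 in all, crops included, and the job is handed in when it is done.

Besides the shell and the picture viewer there is one more tool, called after ">>>" in YAML: its name, and indented under it one key for each argument. arm_command: Moves the arm, as the interface text tells. Its arguments: {"type":"object","properties":{"series":{"type":"string"},"squeeze":{"type":"number"}},"required":["series"]}

```bash
ls; mkdir -p pics
python3 - <<'E'
from cell import telemetry, cams
import cv2
o=telemetry.get_obs();print({k:o[k] for k in("time_s","tool_pos","tool_rot","force","grip_width")})
for n in("side","top"):
    cv2.imwrite(f"pics/{n}0.png",cams.read_camera(n));c=cams.calibration(n);print(n,c)
print(cams.calibration("wrist"))
E
```

```text
pics
{'time_s': 0.0, 'tool_pos': array([ 0.19546275, -0.6193225 ,  0.22146765]), 'tool_rot': array([-1.79889971e+02,  6.55785922e-03,  1.75242242e+01]), 'force': array([ 0.6294814 ,  1.12509285, -0.46098212]), 'grip_width': 0.08688253985853032}
side {'K': array([[539.47773488,   0.        , 281.10755766],
       [  0.        , 539.47773488, 210.20740164],
       [  0.        ,   0.        ,   1.        ]]), 'dist': array([0.06821986, 0.        , 0.        , 0.        , 0.        ]), 'origin': array([ 0.37797248, -0.9591493 ,  1.0940791 ]), 'rotation': array([-133.60887386,   -1.21601335,  -11.31763748])}
top {'K': array([[395.79743359,   0.        , 279.30401368],
       [  0.        , 395.79743359, 209.52135557],
       [  0.        ,   0.        ,   1.        ]]), 'dist': array([-0.0983288,  0.       ,  0.       ,  0.       ,  0.       ]), 'origin': array([0.48184201, 0.03080393, 1.19096529]), 'rotation': array([-173.18315597,   -0.74251958,  -90.68834797])}
{'K': array([[292.57963327,   0.        , 280.98144184],
       [  0.        , 292.57963327, 210.64257409],
       [  0.        ,   0.        ,   1.        ]]), 'dist': array([-0.02282245,  0.        ,  0.        ,  0.        ,  0.        ]), 'hand_eye': array([[ 7.14504387e-04, -9.67201834e-01, -2.54008075e-01,
         6.89646953e-02],
       [ 9.99997645e-01,  1.21159871e-03, -1.80056398e-03,
         4.60016507e-04],
       [ 2.04926464e-03, -2.54006191e-01,  9.67200422e-01,
        -1.61779729e-01],
       [ 0.00000000e+00,  0.00000000e+00,  0.00000000e+00,
         1.00000000e+00]])}
```

View pics/side0.png

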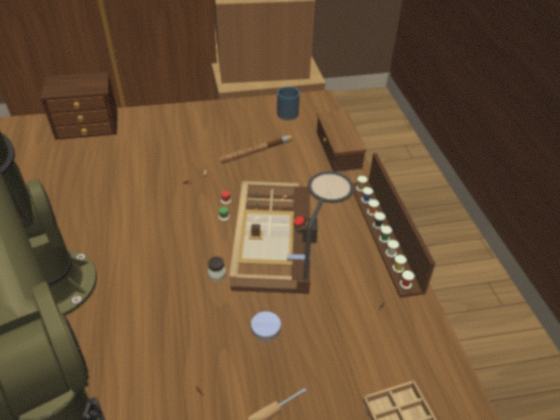

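View pics/top0.png

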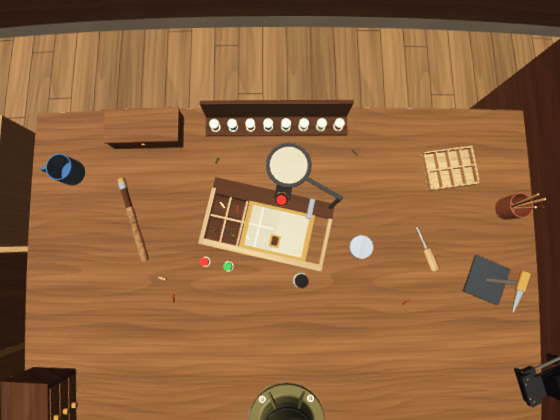

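The box lies at about (268,225) in the top view, rotated by roughly −13°. The knob is near (275,240) and the red cap near (281,199). I'll zoom in on both views.

Run:
```python
import cv2
a=cv2.imread("pics/top0.png")[170:280,190:350];cv2.imwrite("pics/tc.png",cv2.resize(a,None,fx=5,fy=5,interpolation=cv2.INTER_CUBIC))
a=cv2.imread("pics/side0.png")[170:300,220:350];cv2.imwrite("pics/sc.png",cv2.resize(a,None,fx=4.6,fy=4.6,interpolation=cv2.INTER_CUBIC))
```

```text
(no output)
```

View pics/tc.png

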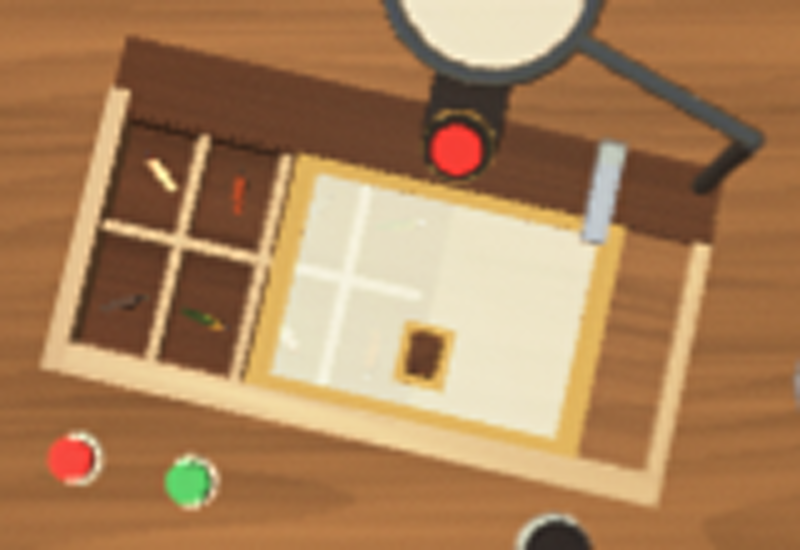

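View pics/sc.png

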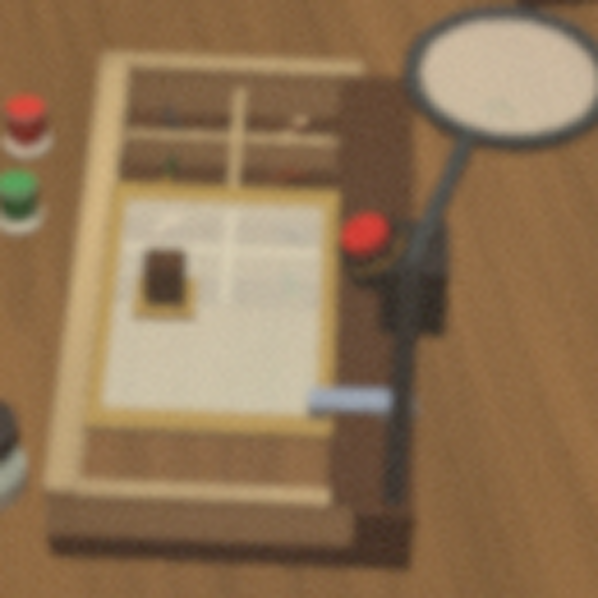

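Top crop: box front corners at (42,368) and (658,503), cap (458,150), knob top (424,353). Side crop: front corners (103,52) and (48,490), cap (366,233), knob top about (167,262). The cover is part open. Next I'll fit the box pose from both views.

```bash
cat > h.py <<'E'
import numpy as np,cv2
from scipy.spatial.transform import Rotation as R
from scipy.optimize import least_squares
from cell import cams,telemetry
def proj(n,P):
    c=cams.calibration(n);r=R.from_euler('xyz',c['rotation'],degrees=True).as_matrix()
    p=(np.atleast_2d(P)-c['origin'])@r
    return cv2.projectPoints(p,np.zeros(3),np.zeros(3),c['K'],c['dist'])[0][:,0]
E
python3 - <<'E'
from h import *
T=lambda u,v:(190+u/5,170+v/5); S=lambda u,v:(220+u/4.6,170+v/4.6)
n=lambda e:(70-np.sin(np.radians(25))*e,5,103+np.cos(np.radians(25))*e)
obs=[("top",(-100,210,60),T(42,368)),("top",(-100,-150,60),T(658,503)),("top",n(11),T(458,150)),("top",'k',T(425,354)),("top",(140,5,233),(289.3,165)),
("side",(-100,210,60),S(103,52)),("side",(-100,-150,60),S(48,490)),("side",n(11),S(366,233)),("side",'k',S(165,263)),("side",(140,5,233),S(508,77))]
def f(p,full=False):
    out=[]
    M=R.from_euler('z',p[2]).as_matrix()
    for c,b,u in obs:
        b=(-45,p[3]*100,90) if b=='k' else b
        P=M@(np.array(b)/1000)+[p[0],p[1],0]
        out.append(proj(c,P)[0]-u)
    return np.array(out) if full else np.ravel(out)
s=least_squares(f,[.55,.05,-.2,.5],loss='soft_l1')
print(s.x,np.degrees(s.x[2]));print(f(s.x,True).round(1))
E
```

```text
[ 0.57246603  0.01706999 -0.23012282 -0.02631869] -13.185066233625928
[[ 0.8 -0.6]
 [ 0.9  0. ]
 [ 0.6 -0.1]
 [ 1.1 -0.8]
 [ 0.4 -1.2]
 [-0.7 -0.5]
 [-1.3 -0.5]
 [-1.6 -1.7]
 [-0.5 -1.5]
 [ 0.2 -1.7]]
```

>>> arm_command:
  series: "0 0 -40 -0.107 255;0 0 -40 -0.107 255;0 0 -40 -0.107 255;0 0 -40 -0.107 255;0 0 -40 -0.107 255;9 -39 0 0 255;9 -39 0 0 255;9 -39 0 0 255;9 -39 0 0 255;9 -39 0 0 255;9 -39 0 0 255;9 -39 0 0 255;9 -39 0 0 255;9 -39 0 0 255;9 -39 0 0 255;9 -39 0 0 255;9 -39 0 0 255"
  squeeze: 20

```text
time_s: 1.52
tool_pos: [-0.0225, -0.3446, 0.412]
tool_rot: [-177.9, -2.8, 48.9]
force: [-0.2, -0.7, 0.3]
grip_width: 0.0009
grasp_force: 0.0
```

>>> arm_command:
  series: "0 0 0 0 255;25 31 0 0 255;25 31 0 0 255;25 31 0 0 255;25 31 0 0 255;25 31 0 0 255;25 31 0 0 255;25 31 0 0 255;25 31 0 0 255;25 31 0 0 255;25 31 0 0 255;0 0 0 0.12 255;0 0 0 0.12 255;0 0 0 0.12 255;0 0 0 0.12 255;0 0 0 0.12 255;0 0 0 0.12 255;0 0 0 0.12 255;0 0 0 0.12 255;0 0 0 0.12 255"

```text
time_s: 3.18
tool_pos: [0.3726, -0.3643, 0.4107]
tool_rot: [-176.5, 0.8, -13.9]
force: [0.7, 0.1, -0.5]
grip_width: 0.0005
grasp_force: 0.0
```

Run:
```python
from cell import telemetry as t
o=t.get_obs();print(o['time_s'],o['qpos'],o['tool_pos'],o['tool_rot'])
```

```text
3.1833 [ 82.95123494   5.94496416 -43.38559554  78.41603242   1.29735586
  99.46620343 -64.1253391 ] [ 0.37258996 -0.36427446  0.41067965] [-176.51836787    0.77619804  -13.93153208]
```

>>> arm_command:
  series: "20 -34 -2 0 255;20 -34 -2 0 255;20 -34 -2 0 255;20 -34 -2 0 255;20 -34 -2 0 255;20 -34 -2 0 255;20 -34 -2 0 255;20 -34 -2 0 255;38 0 0 0 255;38 0 0 0 255;38 0 0 0 255;38 0 0 0 255;38 0 0 0 255;38 0 0 0 255;38 0 0 0 255;38 0 0 0 255;38 0 0 0 255;38 0 0 0 255;0 0 0 0 255"

```text
time_s: 4.77
tool_pos: [0.8213, -0.2309, 0.3666]
tool_rot: [-173.1, 0.3, -18.8]
force: [2.1, -1.8, -4.5]
grip_width: 0.0005
grasp_force: 0.0
```

```bash
cat > s.py <<'E'
from cell import telemetry as t
from scipy.spatial.transform import Rotation as R
o=t.get_obs();print(o['time_s'],o['qpos'].round(1),o['tool_pos'].round(4),o['tool_rot'].round(1),o['force'].round(1))
M=R.from_euler('xyz',o['tool_rot'],degrees=True).as_matrix()
B=R.from_euler('z',-13.19,degrees=True).as_matrix()
print('box pos mm',(B.T@(o['tool_pos']-[.5725,.0171,0])*1000).round(1));print('tool axes in box (cols)\n',(B.T@M).round(3))
E
python3 s.py
```

```text
4.7667 [ 16.3  58.7  15.    3.8 -22.3 117.5 -94.9] [ 0.8213 -0.2309  0.3666] [-173.1    0.3  -18.8] [ 2.1 -1.8 -4.5]
box pos mm [ 298.8 -184.7  366.6]
tool axes in box (cols)
 [[ 0.995 -0.097  0.007]
 [-0.097 -0.988  0.12 ]
 [-0.004 -0.12  -0.993]]
```

>>> arm_command:
  series: "-20 0 -38 0 255;-20 0 -38 0 255;-20 0 -38 0 255;-20 0 -38 0 255;-20 0 -38 0 255;-20 0 -38 0 255;-20 0 -38 0 255;-20 0 -38 0 255;-20 0 -38 0 255;-20 0 -38 0 255;0 0 -38 0 255;0 0 -38 0 255;0 0 0 0 255"

```text
time_s: 5.85
tool_pos: [0.7076, -0.226, 0.6856]
tool_rot: [-169.7, -22.1, -21.7]
force: [-0.5, 0.4, 0.7]
grip_width: 0.0006
grasp_force: 0.0
```

```bash
python3 s.py
```

```text
5.85 [ 20.   36.5  10.4   3.3 -21.  117.7 -96. ] [ 0.7076 -0.226   0.6856] [-169.7  -22.1  -21.7] [-0.5  0.4  0.7]
box pos mm [ 187.  -205.8  685.6]
tool axes in box (cols)
 [[ 0.917 -0.078  0.392]
 [-0.136 -0.983  0.122]
 [ 0.376 -0.165 -0.912]]
```

>>> arm_command:
  series: "-27 -12 17 0 255;-27 -12 17 0 255;-27 -12 17 0 255;-27 -12 17 0 255;-27 -12 17 0 255;-27 -12 17 0 255;-27 -12 17 0 255;-27 -12 17 0 255;-27 -12 17 0 255;-27 -12 17 0 255;-27 -12 17 0 255;-27 -12 17 0 255;0 0 0 0 255"

```text
time_s: 6.93
tool_pos: [0.5768, 0.0092, 0.4274]
tool_rot: [-170.1, -21.1, -20.9]
force: [0.6, 0.5, -1.1]
grip_width: 0.0003
grasp_force: 0.0
```

```bash
python3 s.py; python3 -c "
from cell import cams;import cv2
cv2.imwrite('pics/w1.png',cams.read_camera('wrist'))"
```

```text
6.9333 [  -5.7   -9.8    2.1   93.5   -0.2   73.1 -112.5] [0.5768 0.0092 0.4274] [-170.1  -21.1  -20.9] [ 0.6  0.5 -1.1]
box pos mm [  6.   -6.7 427.4]
tool axes in box (cols)
 [[ 0.924 -0.072  0.375]
 [-0.126 -0.985  0.122]
 [ 0.36  -0.16  -0.919]]
```

View pics/w1.png

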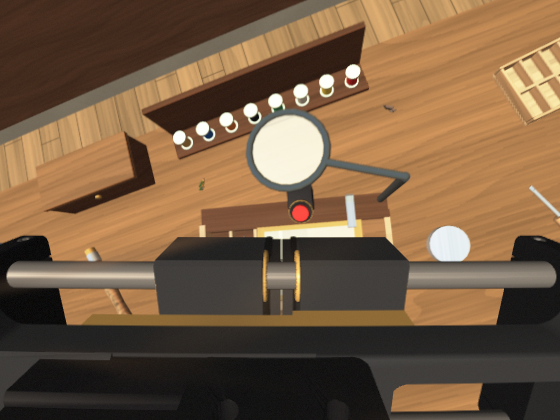

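The wrist picture shows the red cap at about (300,213), the magnifier at (288,150) and the post at (385,185). I'll compare the cap's ray with the fit.

```bash
cat > w.py <<'E'
import sys
from h import *
a=cv2.imread(sys.argv[1]).astype(int);b,g,r=a[...,0],a[...,1],a[...,2]
m=((r>150)&(g<80)&(b<80)).astype(np.uint8)
n,l,s,c=cv2.connectedComponentsWithStats(m)
i=1+s[1:,4].argmax();u=c[i];print('cap px',u,s[i])
k=cams.calibration('wrist');H=k['hand_eye'];o=telemetry.get_obs()
M=R.from_euler('xyz',o['tool_rot'],degrees=True).as_matrix()
def ray(u):
    d=np.append(cv2.undistortPoints(np.array([[u]],float),k['K'],k['dist'])[0,0],1)
    return M@H[:3,3]+o['tool_pos'],M@H[:3,:3]@d
B=R.from_euler('z',-13.19,degrees=True).as_matrix()
def at(u,z):
    p,d=ray(u);return B.T@(p+d*(z-p[2])/d[2]-[.5725,.0171,0])*1000
print('cap box if out',at(u,.1148).round(1),'(64.5,5)  if in',at(u,.1098).round(1),'(66.8,5)')
print('disc',at((288.5,150),.229).round(1),'(140,5)')
E
python3 w.py pics/w1.png
```

```text
cap px [299.9953271  212.85046729] [292 205  17  17 214]
cap box if out [ 70.3   5.8 114.8] (64.5,5)  if in [ 70.9   6.2 109.8] (66.8,5)
disc [142.4   4.  229. ] (140,5)
```

>>> arm_command:
  series: "-6.3 2.6 31 0 255;-6.3 2.6 31 0 255;-6.3 2.6 31 0 255;-6.3 2.6 31 0 255;-6.3 2.6 31 0 255;-6.3 2.6 31 0 255;-6.3 2.6 31 0 255;-6.3 2.6 31 0 255;-6.3 2.6 29 0 255;0 0 0 0 255;0 0 0 0 255"

```text
time_s: 7.9
tool_pos: [0.6371, 0.0078, 0.1553]
tool_rot: [-169.9, -21.5, -21.6]
force: [0.3, 0.5, 0.2]
grip_width: 0.0004
grasp_force: 0.0
```

```bash
python3 s.py; python3 -c "
from cell import cams;import cv2
cv2.imwrite('pics/w2.png',cams.read_camera('wrist'))
a=cams.read_camera('side')[150:300,200:400];cv2.imwrite('pics/s2.png',cv2.resize(a,None,fx=4,fy=4,interpolation=cv2.INTER_CUBIC))"; python3 w.py pics/w2.png
```

```text
7.9 [  -5.5    3.2    2.8  112.6   -1.3   40.5 -111.5] [0.6371 0.0078 0.1553] [-169.9  -21.5  -21.6] [0.3 0.5 0.2]
box pos mm [ 65.    5.7 155.3]
tool axes in box (cols)
 [[ 0.92  -0.08   0.383]
 [-0.136 -0.983  0.121]
 [ 0.367 -0.163 -0.916]]
cap px [282.88764045 238.78651685] [276 233  15  26  89]
cap box if out [ 77.5  10.8 114.8] (64.5,5)  if in [ 77.7  11.6 109.8] (66.8,5)
disc [104.6 -12.2 229. ] (140,5)
```

View pics/w2.png

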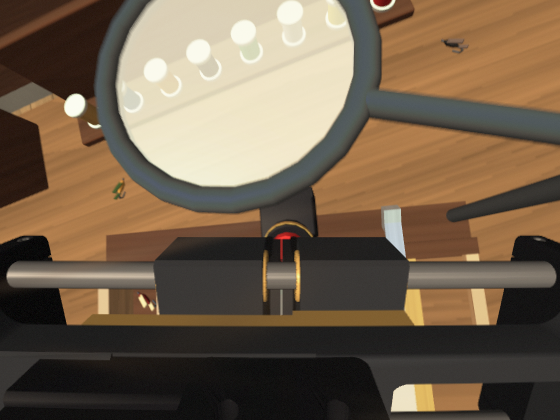

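The wrist view now shows only the gold rim's far arc, with its top near (289,222), spanning columns 266–313. I'll use that arc and the disc outline to check the position.

```bash
cat >> w.py <<'E'
print('rim far',at((289,222),.1117).round(1),'(88.6,5)','disc bottom',at((235,212),.225).round(1))
E
python3 w.py pics/w2.png | tail -1
python3 - <<'E'
import cv2
a=cv2.imread('pics/w2.png')[190:250,240:340];cv2.imwrite('pics/w2c.png',cv2.resize(a,None,fx=7,fy=7,interpolation=cv2.INTER_CUBIC))
E
```

```text
rim far [ 89.9   5.6 111.7] (88.6,5) disc bottom [ 84.2  11.  225. ]
```

View pics/w2c.png

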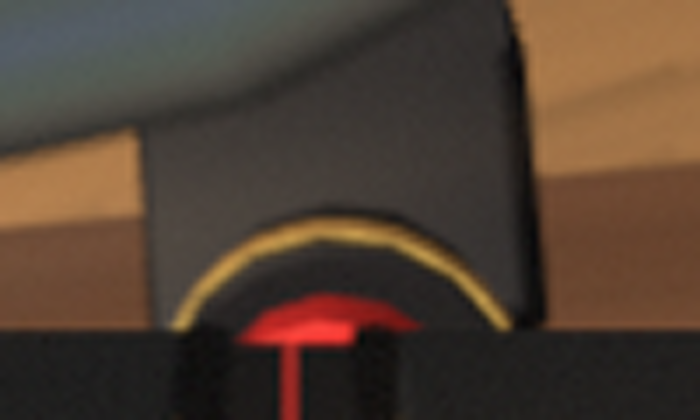

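View pics/s2.png

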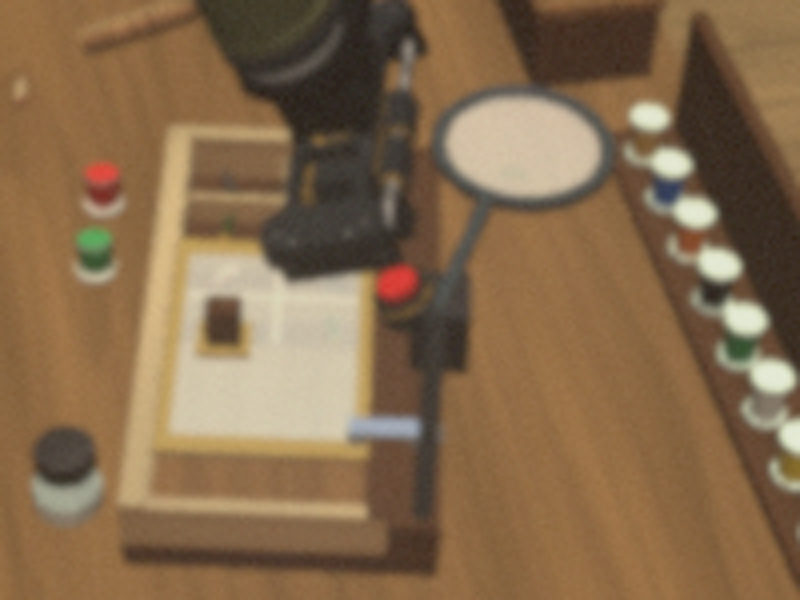

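The rim arc peaks at crop (335,220), so the fit is good to about 1.5 mm. The side view shows the gripper clear of the disc and just in front of the red cap. Now I'll approach the cap gently.

>>> arm_command:
  series: "-3 -0.6 6 0 255;-3 -0.6 6 0 255;-3 -0.6 6 0 255;-3 -0.7 6 0 255;-2 -0.8 5 0 255;0 0 0 0 255;0 0 1 0 255;0 0 1 0 255;0 0 1 0 255;0 0 0 0 255"

```text
time_s: 8.83
tool_pos: [0.6387, 0.0161, 0.1219]
tool_rot: [-169.8, -21.6, -21.8]
force: [-0.6, 0.1, 0.4]
grip_width: 0.0002
grasp_force: 0.0
```

```bash
python3 s.py
```

```text
8.8333 [  -6.     5.5    2.5  114.5   -0.9   36.3 -112.8] [0.6387 0.0161 0.1219] [-169.8  -21.6  -21.8] [-0.6  0.1  0.4]
box pos mm [ 64.7  14.1 121.9]
tool axes in box (cols)
 [[ 0.919 -0.082  0.385]
 [-0.139 -0.983  0.122]
 [ 0.368 -0.165 -0.915]]
```

>>> arm_command:
  series: "0 0 1 0 255;0 0 1 0 255;0 0 1 0 255;0 0 1 0 255;0 0 0 0 255"

```text
time_s: 9.25
tool_pos: [0.6401, 0.0163, 0.1179]
tool_rot: [-169.8, -21.6, -21.7]
force: [0.3, 0.4, -0.6]
grip_width: 0.0002
grasp_force: 0.0
```

>>> arm_command:
  series: "0 0 0.7 0 255;0 0 0.7 0 255;0 0 0 0 255"

```text
time_s: 9.5
tool_pos: [0.6407, 0.0164, 0.1167]
tool_rot: [-169.8, -21.6, -21.7]
force: [-0.4, 0.3, -0.4]
grip_width: 0.0003
grasp_force: 0.0
```

>>> arm_command:
  series: "0 0 0.7 0 255;0 0 0.7 0 255;0 0 0 0 255"

```text
time_s: 9.75
tool_pos: [0.6412, 0.0165, 0.1154]
tool_rot: [-169.8, -21.6, -21.7]
force: [-0.9, 0.3, -0.4]
grip_width: 0.0005
grasp_force: 0.0
```

>>> arm_command:
  series: "0 0 0.7 0 255;0 0 0.7 0 255;0 0 0 0 255"

```text
time_s: 10.0
tool_pos: [0.6418, 0.0165, 0.1141]
tool_rot: [-169.8, -21.6, -21.7]
force: [-0.4, 0.8, -0.1]
grip_width: 0.0007
grasp_force: 0.0
```

>>> arm_command:
  series: "0 0 0.6 0 255;0 0 0.6 0 255;0 0 0 0 255"

```text
time_s: 10.25
tool_pos: [0.6424, 0.0165, 0.1132]
tool_rot: [-169.8, -21.6, -21.7]
force: [-0.8, -0.6, 0.4]
grip_width: 0.0004
grasp_force: 0.3
```

>>> arm_command:
  series: "0 0 0.6 0 255;0 0 0.6 0 255;0 0 0 0 255"

```text
time_s: 10.5
tool_pos: [0.6429, 0.0165, 0.1123]
tool_rot: [-169.8, -21.6, -21.8]
force: [-1.5, 0.1, 2.3]
grip_width: 0.0005
grasp_force: 1.6
```

```bash
cat >> s.py <<'E'
import numpy as np
n=np.array([-.4226,0,.9063]);Q=B.T@M;p=B.T@(o['tool_pos']-[.5725,.0171,0])*1000-[1.5,.5,0]
for tx in(-9.5,9.5):
  for ty in(-15,15):
    c=p+Q@[tx,ty,0]; d=c-[70,5,103]; print('corner',tx,ty,'above rim',round(d@n,1),'rel t,y',round(d@[.9063,0,.4226],1),round(d[1],1))
print('force along n',round(float((B.T@o['force'])@n),1))
E
python3 s.py
```

```text
10.5 [  -6.     6.6    2.5  114.5   -1.    35.2 -112.7] [0.6429 0.0165 0.1123] [-169.8  -21.6  -21.8] [-1.5  0.1  2.3]
box pos mm [ 68.7  15.4 112.3]
tool axes in box (cols)
 [[ 0.92  -0.082  0.384]
 [-0.138 -0.983  0.122]
 [ 0.368 -0.165 -0.915]]
corner -9.5 -15 above rim 11.9 rel t,y -5.9 26.0
corner -9.5 15 above rim 8.4 rel t,y -10.2 -3.5
corner 9.5 -15 above rim 10.8 rel t,y 12.9 23.4
corner 9.5 15 above rim 7.3 rel t,y 8.6 -6.1
force along n 2.8
```

Contact at about 7.5 mm above the rim, so the lock is clicked in. I'll press it to the stop and release to click it out.

>>> arm_command:
  series: "0 0 1 0 255;0 0 1 0 255;0 0 1 0 255;0 0 1 0 255;0 0 0 0 255"

```text
time_s: 10.92
tool_pos: [0.6445, 0.0161, 0.1086]
tool_rot: [-169.8, -21.6, -21.8]
force: [-5.2, -2.2, 7.1]
grip_width: 0.0009
grasp_force: 4.1
```

>>> arm_command:
  series: "0 0 0.5 0 255;0 0 0.5 0 255;0 0 0 0 255"

```text
time_s: 11.17
tool_pos: [0.6448, 0.0161, 0.1082]
tool_rot: [-169.8, -21.6, -21.8]
force: [-8.1, -1.8, 10.0]
grip_width: 0.0001
grasp_force: 5.7
```

>>> arm_command:
  series: "0 0 0.5 0 255;0 0 0.5 0 255;0 0 0 0 255"

```text
time_s: 11.42
tool_pos: [0.645, 0.0161, 0.108]
tool_rot: [-169.8, -21.6, -21.8]
force: [-12.5, -2.2, 14.7]
grip_width: 0.0005
grasp_force: 8.9
```

```bash
python3 s.py
```

```text
11.4167 [  -6.     7.2    2.5  114.4   -1.1   34.7 -112.6] [0.645  0.0161 0.108 ] [-169.8  -21.6  -21.8] [-12.5  -2.2  14.7]
box pos mm [ 70.8  15.5 108. ]
tool axes in box (cols)
 [[ 0.919 -0.083  0.384]
 [-0.139 -0.983  0.121]
 [ 0.368 -0.165 -0.915]]
corner -9.5 -15 above rim 7.1 rel t,y -5.7 26.1
corner -9.5 15 above rim 3.6 rel t,y -10.1 -3.4
corner 9.5 -15 above rim 6.0 rel t,y 13.0 23.5
corner 9.5 15 above rim 2.6 rel t,y 8.7 -6.0
force along n 18.3
```

>>> arm_command:
  series: "0 0 -2 0 255;0 0 -3 0 255;0 0 -3 0 255;0 0 -4 0 255;0 0 -3 0 255;0 0 0 0 255"

```text
time_s: 11.92
tool_pos: [0.6393, 0.0166, 0.1206]
tool_rot: [-169.7, -21.6, -21.7]
force: [-0.3, -0.3, -0.1]
grip_width: 0.0002
grasp_force: 0.0
```

>>> arm_command:
  series: "0 0 1 0 255;0 0 1 0 255;0 0 0.7 0 255;0 0 0 0 255"

```text
time_s: 12.25
tool_pos: [0.6402, 0.0163, 0.1174]
tool_rot: [-169.8, -21.5, -21.7]
force: [-1.2, 0.3, 0.3]
grip_width: 0.0007
grasp_force: 0.8
```

>>> arm_command:
  series: "0 0 0.6 0 255;0 0 0.6 0 255;0 0 0 0 255"

```text
time_s: 12.5
tool_pos: [0.6406, 0.0163, 0.1166]
tool_rot: [-169.8, -21.6, -21.7]
force: [-1.4, -0.9, 1.5]
grip_width: 0.0005
grasp_force: 1.2
```

```bash
python3 s.py
```

```text
12.5 [  -6.     6.1    2.5  114.5   -1.    35.7 -112.7] [0.6406 0.0163 0.1166] [-169.8  -21.6  -21.7] [-1.4 -0.9  1.5]
box pos mm [ 66.5  14.8 116.6]
tool axes in box (cols)
 [[ 0.92  -0.082  0.384]
 [-0.138 -0.983  0.122]
 [ 0.367 -0.165 -0.915]]
corner -9.5 -15 above rim 16.6 rel t,y -6.0 25.3
corner -9.5 15 above rim 13.2 rel t,y -10.3 -4.2
corner 9.5 -15 above rim 15.6 rel t,y 12.8 22.7
corner 9.5 15 above rim 12.1 rel t,y 8.5 -6.8
force along n 1.8
```

Cap now feels out (about 12.5 to 13 mm above the rim). Next is the knob.

>>> arm_command:
  series: "0 0 -20 0 255;0 0 -20 0 255;-22.7 14.9 -4.1 0 255;-22.7 14.9 -4.1 0 255;-22.7 14.9 -4.1 0 255;-22.7 14.9 -4.1 0 255;0 0 0 0 255;-5 2.3 12.5 0 255;-5 2.3 12.5 0 255;-5 2.3 12.5 0 255;0 0 0 0 255"

```text
time_s: 13.42
tool_pos: [0.5198, -0.0101, 0.0814]
tool_rot: [-169.9, -21.3, -21.7]
force: [-0.7, -0.5, -1.0]
grip_width: 0.0005
grasp_force: 0.0
```

```bash
python3 s.py|head -6;  python3 -c "
from cell import cams;import cv2
a=cams.read_camera('side')[170:300,220:350];cv2.imwrite('pics/s3.png',cv2.resize(a,None,fx=4.6,fy=4.6,interpolation=cv2.INTER_CUBIC))"
```

```text
13.4167 [  -4.7   -5.9    3.8  131.    -2.    31.4 -109.2] [ 0.5198 -0.0101  0.0814] [-169.9  -21.3  -21.7] [-0.7 -0.5 -1. ]
box pos mm [-45.1 -38.5  81.4]
tool axes in box (cols)
 [[ 0.921 -0.082  0.38 ]
 [-0.138 -0.983  0.121]
 [ 0.364 -0.164 -0.917]]
```

View pics/s3.png

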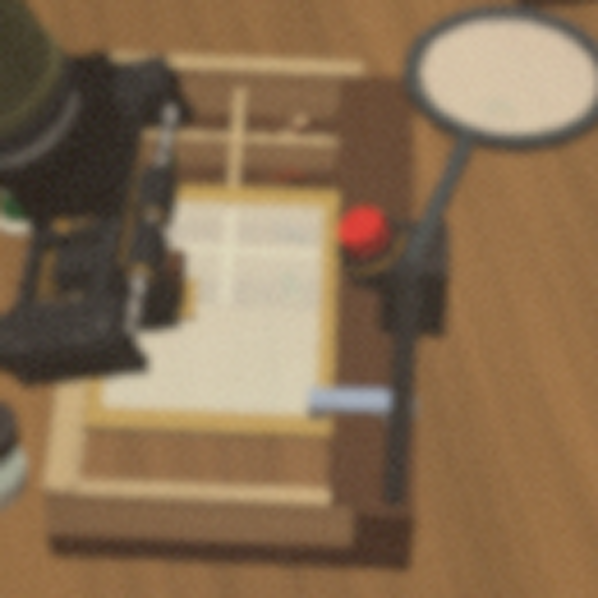

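The picture shows the gripper beside the knob at about (178,275), with the cover and lug (350,400) unmoved. I'll lower it and push.

>>> arm_command:
  series: "-3.6 1.6 9.2 0 255;0 0 0 0 255;-0.6 -3.9 0.5 0 255;-0.6 -3.9 0.5 0 255;-0.6 -3.9 0.5 0 255;-0.8 -5.9 0.7 0 255;-0.8 -5.9 0.7 0 255;-0.8 -5.9 0.7 0 255;-0.8 -5.9 0.7 0 255;-0.8 -5.9 0.7 0 255;-0.8 -5.9 0.7 0 255;-0.8 -5.9 0.7 0 255;-0.8 -5.9 0.7 0 255;0 0 0 0 255"

```text
time_s: 14.63
tool_pos: [0.5356, 0.0498, 0.0744]
tool_rot: [-169.7, -21.6, -21.6]
force: [0.6, -0.8, 0.7]
grip_width: 0.0005
grasp_force: 0.0
```

```bash
python3 s.py|head -6
```

```text
14.6333 [  -7.6   -2.9   -1.8  129.4    3.8   29.9 -122.1] [0.5356 0.0498 0.0744] [-169.7  -21.6  -21.6] [ 0.6 -0.8  0.7]
box pos mm [-43.4  23.5  74.4]
tool axes in box (cols)
 [[ 0.92  -0.08   0.384]
 [-0.137 -0.983  0.123]
 [ 0.368 -0.166 -0.915]]
```

>>> arm_command:
  series: "-0.8 -5.9 0.8 0 255;-0.8 -5.9 0.8 0 255;-0.8 -5.9 0.8 0 255;-0.8 -5.9 0.8 0 255;-0.8 -5.9 0.8 0 255;-0.8 -5.9 0.8 0 255;-0.6 -3.9 0.6 0 255;-0.4 -2.9 0.4 0 255;0 0 0 0 255"

```text
time_s: 15.38
tool_pos: [0.5457, 0.0909, 0.0739]
tool_rot: [-169.7, -21.6, -21.7]
force: [0.7, 0.0, 0.2]
grip_width: 0.0002
grasp_force: 0.0
```

>>> arm_command:
  series: "-0.3 -2 0.3 0 255;-0.3 -2 0.3 0 255;0 0 0 0 255"

```text
time_s: 15.63
tool_pos: [0.5465, 0.0941, 0.0738]
tool_rot: [-169.8, -21.6, -21.7]
force: [0.3, -1.6, 0.4]
grip_width: 0.0007
grasp_force: 0.2
```

```bash
python3 s.py|head -6;  python3 -c "
from cell import cams;import cv2
a=cams.read_camera('top')[170:280,190:350];cv2.imwrite('pics/t4.png',cv2.resize(a,None,fx=5,fy=5,interpolation=cv2.INTER_CUBIC))"
```

```text
15.6333 [ -10.2   -0.5   -5.2  127.2    8.7   30.3 -131.9] [0.5465 0.0941 0.0738] [-169.8  -21.6  -21.7] [ 0.3 -1.6  0.4]
box pos mm [-42.9  69.   73.8]
tool axes in box (cols)
 [[ 0.92  -0.082  0.384]
 [-0.138 -0.983  0.122]
 [ 0.368 -0.165 -0.915]]
```

>>> arm_command:
  series: "-0.3 -2 0.3 0 255;-0.3 -2 0.3 0 255;-0.1 -1 0.1 0 255;0 0 0 0 255"

```text
time_s: 16.02
tool_pos: [0.5477, 0.0992, 0.0738]
tool_rot: [-169.8, -21.6, -21.7]
force: [-0.6, -0.2, 0.5]
grip_width: 0.0004
grasp_force: 0.2
```

>>> arm_command:
  series: "-0.1 -1 0.1 0 255;-0.1 -1 0.1 0 255;0 0 0 0 255"

```text
time_s: 16.27
tool_pos: [0.5481, 0.1011, 0.0737]
tool_rot: [-169.8, -21.6, -21.7]
force: [0.0, -0.6, 0.3]
grip_width: 0.0005
grasp_force: 0.4
```

>>> arm_command:
  series: "-0.1 -1 0.1 0 255;-0.1 -1 0.1 0 255;0 0 0 0 255"

```text
time_s: 16.52
tool_pos: [0.5486, 0.103, 0.0738]
tool_rot: [-169.8, -21.6, -21.7]
force: [1.1, -0.1, -0.0]
grip_width: 0.0003
grasp_force: 0.3
```

```bash
python3 s.py|head -2
```

```text
16.5167 [ -10.8   -0.    -5.8  126.7    9.6   30.4 -133.7] [0.5486 0.103  0.0738] [-169.8  -21.6  -21.7] [ 1.1 -0.1 -0. ]
box pos mm [-42.9  78.2  73.8]
```

>>> arm_command:
  series: "-0.1 -1 0.1 0 255;-0.1 -1 0.1 0 255;0 0 0 0 255"

```text
time_s: 16.77
tool_pos: [0.5491, 0.105, 0.0739]
tool_rot: [-169.8, -21.6, -21.7]
force: [-0.7, -1.2, 0.8]
grip_width: 0.0006
grasp_force: 0.3
```

>>> arm_command:
  series: "-0.1 -1 0.1 0 255;-0.1 -1 0.1 0 255;0 0 0 0 255"

```text
time_s: 17.02
tool_pos: [0.5497, 0.107, 0.074]
tool_rot: [-169.8, -21.6, -21.7]
force: [0.2, -0.1, -0.8]
grip_width: 0.0004
grasp_force: 0.3
```

```bash
python3 s.py|head -2
```

```text
17.0167 [ -11.1    0.2   -6.   126.4   10.    30.5 -134.5] [0.5497 0.107  0.074 ] [-169.8  -21.6  -21.7] [ 0.2 -0.1 -0.8]
box pos mm [-42.7  82.3  74. ]
```

```bash
cat > lug.py <<'E'
from h import *
def lug(n,img):
    y0,y1,x0,x1=(185,290,270,330) if n=="side" else (175,225,230,325)
    a=img[y0:y1,x0:x1].astype(int)
    m=((a[...,0]>a[...,2]+12)&(a.sum(2)>400)).astype(np.uint8)
    k,l,s,c=cv2.connectedComponentsWithStats(m)
    if k<2: return None
    i=1+s[1:,4].argmax();u=c[i]+[x0,y0]
    c_=cams.calibration(n);r=R.from_euler('xyz',c_['rotation'],degrees=True).as_matrix()
    d=r@np.append(cv2.undistortPoints(np.array([[u]]),c_['K'],c_['dist'])[0,0],1)
    p=c_['origin']+d*(.06-c_['origin'][2])/d[2]
    B=R.from_euler('z',-13.19,degrees=True).as_matrix()
    return s[i,4],u.round(1),(B.T@(p-[.5725,.0171,0])*1000).round(1)
for n in("side","top"):
    print(n,lug(n,cv2.imread(f"pics/{n}0.png")),lug(n,cams.read_camera(n)))
E
python3 lug.py; python3 -c "
from cell import cams;import cv2,numpy as np
a=cams.read_camera('side')[170:300,220:350];b=cams.read_camera('top')[160:290,190:350]
f=lambda i,w:cv2.resize(i,(w,400),interpolation=cv2.INTER_CUBIC)
cv2.imwrite('pics/c5.png',np.hstack([f(a,370),f(b,430)]))"
```

```text
side (np.int32(38), array([296.5, 256.2]), array([ 64.7, -76.8,  60. ])) None
top None (np.int32(12), array([275.3, 207.9]), array([45.8, 19.8, 60. ]))
```

View pics/c5.png

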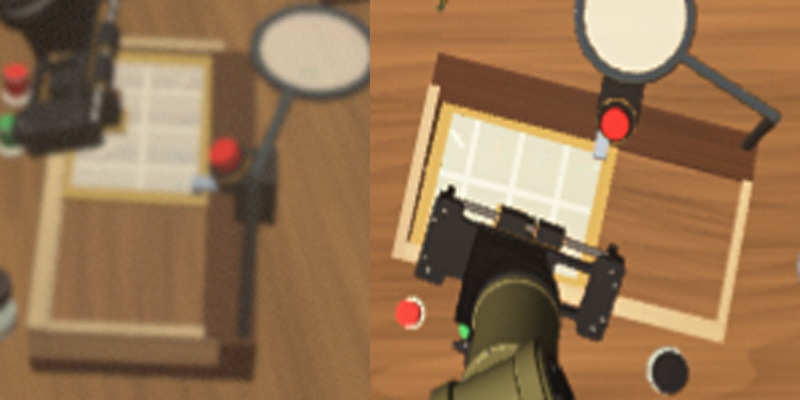

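The picture shows the cover nearly shut, with its lug beside the lock and a narrow gap at the +y wall near (430,170). I'll keep pushing.

>>> arm_command:
  series: "-0.1 -1 0.1 0 255;-0.1 -1 0.1 0 255;0 0 0 0 255"

```text
time_s: 17.47
tool_pos: [0.5503, 0.1088, 0.0741]
tool_rot: [-169.8, -21.6, -21.7]
force: [-0.4, -1.5, 0.1]
grip_width: 0.0002
grasp_force: 0.3
```

>>> arm_command:
  series: "-0.1 -1 0.1 0 255;-0.1 -1 0.1 0 255;0 0 0 0 255"

```text
time_s: 17.72
tool_pos: [0.5507, 0.1095, 0.074]
tool_rot: [-169.8, -21.6, -21.8]
force: [-1.1, -4.8, 1.2]
grip_width: 0.0005
grasp_force: 2.3
```

>>> arm_command:
  series: "-0.1 -1 0.1 0 255;-0.1 -1 0.1 0 255;0 0 0 0 255"

```text
time_s: 17.97
tool_pos: [0.5513, 0.1098, 0.074]
tool_rot: [-169.9, -21.6, -21.8]
force: [-0.6, -7.6, 1.7]
grip_width: 0.0005
grasp_force: 4.2
```

```bash
python3 s.py|head -2
```

```text
17.9667 [ -11.4    0.5   -6.2  126.1   10.8   30.8 -135.6] [0.5513 0.1098 0.074 ] [-169.9  -21.6  -21.8] [-0.6 -7.6  1.7]
box pos mm [-41.8  85.4  74. ]
```

Stop felt: the cover is shut. Now I'll back off and go to the lock.

>>> arm_command:
  series: "0.4 3 -0.3 0 255;0.4 3 -0.3 0 255;7.3 -3.3 -18.3 0 255;7.3 -3.3 -18.3 0 255;7.3 -3.3 -18.3 0 255;7.3 -3.3 -18.3 0 255;20.4 12 4 0 255;20.4 12 4 0 255;20.4 12 4 0 255;20.4 12 4 0 255;20.4 12 4 0 255;0 0 0 0 255"

```text
time_s: 18.97
tool_pos: [0.6306, 0.0119, 0.1646]
tool_rot: [-169.7, -21.8, -22.0]
force: [0.3, -0.3, 1.1]
grip_width: 0.0006
grasp_force: 0.0
```

```bash
python3 s.py
```

```text
18.9667 [  -5.7    1.7    2.4  113.1   -0.6   41.1 -113. ] [0.6306 0.0119 0.1646] [-169.7  -21.8  -22. ] [ 0.3 -0.3  1.1]
box pos mm [ 57.8   8.2 164.6]
tool axes in box (cols)
 [[ 0.917 -0.086  0.388]
 [-0.143 -0.982  0.12 ]
 [ 0.371 -0.166 -0.914]]
corner -9.5 -15 above rim 63.8 rel t,y 6.4 18.8
corner -9.5 15 above rim 60.4 rel t,y 2.0 -10.6
corner 9.5 -15 above rim 62.8 rel t,y 25.2 16.1
corner 9.5 15 above rim 59.4 rel t,y 20.8 -13.4
force along n 0.8
```

>>> arm_command:
  series: "-3.4 1.4 9 0 255;-3.4 1.4 9 0 255;-3.4 1.4 9 0 255;-3.4 1.4 9 0 255;0 0 3 0 255;0 0 3 0 255;0 0 2 0 255;0 0 0 0 255"

```text
time_s: 19.63
tool_pos: [0.6319, 0.0169, 0.1169]
tool_rot: [-169.8, -21.6, -21.7]
force: [-0.6, -0.1, 0.0]
grip_width: 0.0003
grasp_force: 0.0
```

>>> arm_command:
  series: "0 0 1 0 255;0 0 1 0 255;0 0 1 0 255;0 0 0 0 255"

```text
time_s: 19.97
tool_pos: [0.6334, 0.0167, 0.1148]
tool_rot: [-169.7, -21.6, -21.8]
force: [-1.0, 0.1, 1.3]
grip_width: 0.0004
grasp_force: 0.5
```

```bash
python3 s.py
```

```text
19.9667 [  -5.8    5.3    2.2  115.6   -0.8   35.3 -113. ] [0.6334 0.0167 0.1148] [-169.7  -21.6  -21.8] [-1.   0.1  1.3]
box pos mm [ 59.4  13.5 114.8]
tool axes in box (cols)
 [[ 0.919 -0.082  0.385]
 [-0.139 -0.983  0.122]
 [ 0.369 -0.166 -0.915]]
corner -9.5 -15 above rim 18.0 rel t,y -13.2 24.1
corner -9.5 15 above rim 14.6 rel t,y -17.5 -5.4
corner 9.5 -15 above rim 17.0 rel t,y 5.6 21.5
corner 9.5 15 above rim 13.5 rel t,y 1.3 -8.0
force along n 1.6
```

>>> arm_command:
  series: "0 0 1.5 0 255;0 0 1.5 0 255;0 0 1.5 0 255;0 0 1.5 0 255;0 0 1.5 0 255;0 0 1.5 0 255;0 0 0 0 255"

```text
time_s: 20.55
tool_pos: [0.6372, 0.0162, 0.1064]
tool_rot: [-169.8, -21.6, -21.8]
force: [-1.9, -3.0, 4.7]
grip_width: 0.0007
grasp_force: 2.3
```

>>> arm_command:
  series: "0 0 0.6 0 255;0 0 0.6 0 255;0 0 0 0 255"

```text
time_s: 20.8
tool_pos: [0.6375, 0.0168, 0.1054]
tool_rot: [-169.8, -21.6, -21.8]
force: [-3.1, -2.6, 8.4]
grip_width: 0.0004
grasp_force: 4.2
```

>>> arm_command:
  series: "0 0 0.6 0 255;0 0 0.6 0 255;0 0 0 0 255"

```text
time_s: 21.05
tool_pos: [0.6377, 0.0168, 0.1049]
tool_rot: [-169.8, -21.6, -21.8]
force: [-7.0, -3.6, 11.5]
grip_width: 0.0005
grasp_force: 6.3
```

```bash
python3 s.py
```

```text
21.05 [  -5.8    6.5    2.2  115.5   -0.9   34.2 -112.9] [0.6377 0.0168 0.1049] [-169.8  -21.6  -21.8] [-7.  -3.6 11.5]
box pos mm [ 63.6  14.6 104.9]
tool axes in box (cols)
 [[ 0.919 -0.082  0.385]
 [-0.139 -0.983  0.122]
 [ 0.368 -0.165 -0.915]]
corner -9.5 -15 above rim 7.3 rel t,y -13.6 25.1
corner -9.5 15 above rim 3.9 rel t,y -17.9 -4.4
corner 9.5 -15 above rim 6.3 rel t,y 5.2 22.5
corner 9.5 15 above rim 2.8 rel t,y 0.9 -7.0
force along n 12.9
```

>>> arm_command:
  series: "0 0 0.6 0 255;0 0 0 0 255;0 0 -2 0 255;0 0 -3 0 255;0 0 -3 0 255;0 0 -4 0 255;0 0 0 0 255;0 0 1.5 0 255;0 0 1.5 0 255;0 0 0 0 255"

```text
time_s: 21.88
tool_pos: [0.6337, 0.0172, 0.1104]
tool_rot: [-169.8, -21.5, -21.7]
force: [-0.2, -0.1, -0.3]
grip_width: 0.0003
grasp_force: 0.0
```

>>> arm_command:
  series: "0 0 1 0 255;0 0 1 0 255;0 0 0 0 255"

```text
time_s: 22.13
tool_pos: [0.6348, 0.017, 0.1094]
tool_rot: [-169.8, -21.5, -21.7]
force: [-1.2, 0.2, 1.4]
grip_width: 0.0006
grasp_force: 0.8
```

>>> arm_command:
  series: "0 0 0.7 0 255;0 0 0.7 0 255;0 0 0 0 255"

```text
time_s: 22.38
tool_pos: [0.6354, 0.0169, 0.1084]
tool_rot: [-169.8, -21.6, -21.7]
force: [-3.6, -0.3, 2.8]
grip_width: 0.0009
grasp_force: 1.8
```

```bash
python3 s.py
```

```text
22.3833 [  -5.8    6.     2.2  115.6   -0.9   34.7 -112.9] [0.6354 0.0169 0.1084] [-169.8  -21.6  -21.7] [-3.6 -0.3  2.8]
box pos mm [ 61.3  14.1 108.4]
tool axes in box (cols)
 [[ 0.92  -0.082  0.384]
 [-0.138 -0.983  0.122]
 [ 0.367 -0.165 -0.915]]
corner -9.5 -15 above rim 11.5 rel t,y -14.2 24.7
corner -9.5 15 above rim 8.0 rel t,y -18.6 -4.8
corner 9.5 -15 above rim 10.4 rel t,y 4.5 22.0
corner 9.5 15 above rim 6.9 rel t,y 0.2 -7.5
force along n 4.0
```

Cap rests at about 7.5 mm: locked. I'll retract clear.

>>> arm_command:
  series: "0 0 -10 0 255;0 0 -25 0 255;0 0 -25 0 255;0 0 -25 0 255;0 0 -25 0 255;0 0 -25 0 255;0 0 0 0 255;0 0 0 0 255"

```text
time_s: 23.05
tool_pos: [0.5822, 0.0128, 0.2349]
tool_rot: [-169.6, -21.8, -21.8]
force: [0.4, -0.0, 0.5]
grip_width: 0.0002
grasp_force: 0.0
```

Run:
```python
from cell import env
print(env.sign_off())
```

```text
the job is handed in; nothing more can be done
None
```

The lock was clicked in at the start, so I clicked it out, slid the cover to its stop and clicked the lock in again (the cap then felt about 7.5 mm above the rim); the job was handed in at about 23 s, with no verdict returned.

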